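# Clear the sliding stage and bring its carriage to the detent

## Robot

A 7-joint arm with a two-finger parallel gripper is mounted at the origin on a cart in front of the work surface, level with it; the furniture and walls round the work are solid. World frame = base frame: x ahead of the robot, y to its left, z up, the work surface at z = 0. Lengths are in m, angles in degrees, forces in N, time in s.
With the tool pointing down it reaches from about 0.425 to 0.875 m from the base axis. Payload 4.7 kg.
Tool frame: the origin (TCP) lies midway between the tips of the shut fingers; the grasp point (between the pads) lies 19 mm behind it; z points along the fingers, y is the line along which they close (so a half turn about z gives the same grasp; the last joint's range is limited). The gripper opens to 87 mm and grips with 3 to 60 N. Pads are 19 mm wide; open, the fingers measure 117 mm over their backs; the gripper's body (75 mm by 190 mm) begins 51 mm behind the grasp point.
Start: joints at [68.245, 18.392, -4.016, 83.108, 1.295, 78.541, -3.26], TCP at [0.249, -0.6, 0.186] pointing down, gripper open.
Joint ranges: [-163.93, 163.93], [-17.29, 119.83], [-79.2, 71.16], [3.27, 140.29], [-89.18, 269.18], [5.43, 117.66], [-154.24, 154.24]. Speed limits (degrees/s): [147.25, 147.25, 180, 180, 180, 180, 180].

## Interface

Orientations are given as [roll, pitch, yaw] about the fixed x, y, z axes, in that order (R = Rz(yaw) Ry(pitch) Rx(roll)).
In Python, from cell import env, viewer, boxes_of, masks_of gives the robot as it stands. The module is installed in compiled form; this text tells all that it offers.
- The arm moves only by the tool apply_moves, never from a script. Its argument "moves" is a list of rows, each a list of 7 numbers: the shift along the tool's x, y, z scaled (see below), then the turn, a rotation vector about the tool's x, y, z scaled (see below), then the opening, from 0 (shut) to 1 (fully open). A call has 1 to 20 rows; each row is the pose to reach, as a shift and turn from the pose commanded when the call began, along the tool's axes at that moment; what a row does not reach only later rows make up. The controller multiplies each number of a shift by 0.2 m and each number of a turn by 1.5 rad. A row lasts 1/10 s, in which the tool goes at most 50 mm and 8.59 degrees, less where a joint would pass 70% of its speed; a pose out of reach is approached as far as the arm can. A call with a number of a shift or a turn outside -1 to 1 is refused whole. A call with a gripper value outside its range is refused whole. The fingers move at their own pace and stop on an object; "grip_force" is the grip in N (left out, the last holds). Time passes only in rows, so rows that repeat a pose let the fingers close. It gives the time, the measured TCP pose, the force, the opening and the grip force at its end, in the units of the state.
- env.get_obs(): the state, without advancing time (a new reading comes with each control period).
- viewer.read_camera(name): name is "scene" or "top"; returns the picture (420x560x3 uint8, red, green, blue); there is no depth.
- viewer.get_calibration(name): a dict with "fov_y" (degrees; the focal length in pixels is half the picture's height over the tangent of half this angle, whatever the lens; pixels are square), "cx", "cy" (the principal point, pixels), "k1" (the pictures are not rectified: a ray, as slopes to the right and down, at radius r is drawn at 1 + k1 r^2 times it, then the intrinsics apply), "position" and "orientation" of the camera in the world. Camera axes: x right, y up, looking along -z (the intrinsics and any distortion apply to the point x, -y, -z); pixel columns grow to the right and rows downward; lengths in m; the calibration is good to about 2 mm. A picture is of the moment at which its call begins. get_calibration takes no time and is no camera call.
- env.sign_off(): hands the job in; it is judged then, once.
Trained networks look in the newest picture that a camera, given by its name, has taken for a name from the list of things; names that differ only in an ending like _2 or _b are one class to them, and where a whole thing is asked for, a point or a joint stands for the part that bears it (a point fixed in the world has none). Each returns a list of dicts, best first, with "conf" (0 to 1); they miss things now and then, are a little off and sometimes report something else, mostly with a low value. They report only what shows in the picture. A call takes as long as a camera call. They do not tell look-alikes from the thing itself.
- boxes_of(camera, target): "location" ([column, row] in pixels, amid what is visible of it).
- masks_of(camera, target): "pixels" (420x560 bool, what is visible of it) and "location" ([column, row] in pixels, amid what is visible of it).
The state is a dict: "time_s": time; "qpos": joint angles; "joint_velocities": joint speeds; "effort": joint torques, N m; "tool_pos": TCP position; "tool_rot": TCP orientation; "force": force on the tool from outside, world axes, zero at the start; "wrist_torque": the same for the moment, N m; "grip_width": finger opening in m; "grasp_force": force on a finger pad.
Only numpy, scipy, OpenCV 4.12 (cv2) and the standard library are available. Lean on these libraries where they do the work, as an engineer would, in place of code of your own. Each camera call takes 0.05 s, during which the arm holds its last target. There are 200 camera calls.

## Task

Take the scraper block, wipe all three steel offcuts along the stage's channel and off its open right-hand end onto the bench, and stand the scraper back down on the bench, clear of the stage. Then slide the carriage along its rail by its grip block until you feel the ball detent drop into its notch, and finish while still holding the grip block there, with the carriage sitting in the notch. Push the offcuts only with the scraper, leave the carriage at its stop until they are off, and leave the other things on the bench alone.

Things in the scene. Friction and masses are not known exactly. Their poses are not given: they have to be found in the camera images.
- stage: Sliding stage fixed to the bench. Origin: on the bench under the middle of its channel. x points away from the robot, y (to the left) along channel and rail, z up; it is turned up to 0.2 rad. Channel between a front lip (x -41 to -33 mm, 30 mm high above the bench) and the rail (x 33 to 59 mm, 42 mm high). Left end closed by a stop block 50 mm high, right end open.
- bed_exit (a point): Middle of the bed's upper edge at the open right end (stage x = 0, y = -160 mm, 22 mm above the bench); here the bed drops straight to the bench. The bed (channel floor) is 22 mm high, 66 mm wide (x -33 to 33 mm), y -160 to 160 mm. On the rail's last 12 mm stands a stop, top 51 mm above the bench.
- scraper_center (a point): Centre, half-way up, of the wooden scraper block, upright on the mat (2 mm thick) right of the stage: 56 mm wide along its x, 26 mm thick along its y, 62 mm high, z up, 0.12 kg. Foot 56 x 26 mm up to 28 mm above its flat underside (rubber sole, 24 mm thick); above it a grip rib 40 mm along x, 18 mm along y, from 28 to 62 mm. The point is 31 mm above the underside.
- chip1_center (a point): Centre of a steel offcut, 18 x 12 x 7 mm, lying flat on the bed, the one nearest the open end (stage y -82 to -68 mm at the start).
- chip2_center (a point): Centre of the second offcut, same size (stage y -43 to -29 mm at the start).
- chip3_center (a point): Centre of the third offcut, same size (stage y -4 to 10 mm at the start).
- carriage_grip (a point): Centre of the black grip block on the steel carriage: 24 mm along stage x, 22 mm along y, 36 mm high (55 to 91 mm above the bench, centre 73). Axes as the stage's. The carriage below is 60 mm long along y (30 mm either side), its top 55 mm above the bench, its underside 2 mm above the bed, so an offcut blocks it. It bridges the rail.
- carriage (a joint): Travel of the carriage, m, 0 (left stop) to 0.16, growing towards the open right end: grip at stage x = 0, y = 0.118 - value. Starts at 0 to 0.012. Running friction about 1.5 N. The one notch of its hidden ball detent lies at a travel of 0.070 to 0.120, different every time, not visible.
- detent_ball (a joint): How far the hidden spring ball has dropped, m: 0 on the plain strip, about 0.0045 seated in the notch, about 0.003 when 2 mm off the notch's centre. Within 6 mm of the centre it draws the carriage towards it: coming from the left, forward with about 5 N before the centre, then back with 5 to 12 N past it. Let go within 4 mm, the carriage draws itself to about 1 mm.
- spool_center (a point): Bystander: wire spool, 50 mm across, 26 mm high; its centre. Leave alone.
- terminals_center (a point): Bystander: white screw terminal strip, 20 x 52 x 17 mm; its centre. Leave alone.
- tape_center (a point): Bystander: roll of black tape, 66 mm across, 18 mm high; its centre. Leave alone.
- pen_center (a point): Bystander: marker pen, 128 mm long; its centre. Leave alone.
Mind the look-alikes: they are no part of the job. What is shaped like the part that bears scraper_center but pink is not meant.

How it is judged:
By the outcome, as a careful person would: the job done as asked, in the order asked, and still so for the second after the job is handed in, while the arm keeps its last pose, push and grip.
It also fails if it takes over 72 s, if anything falls off the work surface, if the arm or the gripper's body presses on something with over 40 N, if the wrist force passes 120 N, or if a joint passes its speed limit or range.

## Working session

There is one attempt and no reset: what is moved stays moved. The work goes in short steps, Python scripts to look and compute and a tool call to move; the robot and the scene stay as the last step left them, time stands still between calls to the robot, and variables do not carry over. Pictures are saved under pics/ and viewed, at most 10 in all, crops included, and the job is handed in when it is done.

Besides the shell and the picture viewer there is one more tool, called after "Request:" as a command line: name --pt "numbers of a row" for each row, then --argument value for the rest. apply_moves: Moves the arm, as the interface text tells. Shifts and turns lie within -1 to 1; 1 stands for 0.2 m of shift or 1.5 rad of turn. Its arguments: {"type":"object","properties":{"moves":{"type":"array","items":{"type":"array","items":{"type":"number","minimum":-1,"maximum":1}}},"grip_force":{"type":"number"}},"required":["moves"]}

```bash
mkdir -p pics; cat > h.py <<'E'
import numpy as np, cv2
from scipy.spatial.transform import Rotation as R
from cell import env, viewer, boxes_of, masks_of
def cal(n):
    c=viewer.get_calibration(n); o=np.array(c["orientation"],float)
    return c
def rot(c):
    o=np.array(c["orientation"],float)
    if o.shape==(3,3): return o
    if o.size==4: raise Exception("quat")
    return R.from_euler("xyz",o,degrees=True).as_matrix()
def proj(n,p):
    c=cal(n); f=210/np.tan(np.radians(c["fov_y"])/2)
    q=(np.atleast_2d(p)-c["position"])@rot(c)
    s=np.c_[q[:,0]/-q[:,2],-q[:,1]/-q[:,2]]
    s=s*(1+c["k1"]*(s**2).sum(1,keepdims=True))
    return s*f+[c["cx"],c["cy"]]
def pix2z(n,uv,z):
    c=cal(n); f=210/np.tan(np.radians(c["fov_y"])/2)
    d=(np.array(uv,float)-[c["cx"],c["cy"]])/f; s=d.copy()
    for _ in range(30): s=d/(1+c["k1"]*(s**2).sum())
    r=rot(c)@np.array([s[0],-s[1],-1]); p=np.array(c["position"])
    return p+r*(z-p[2])/r[2]
E
python3 - <<'E'
from h import *
for n in("scene","top"):
    print(n,cal(n)); im=viewer.read_camera(n); cv2.imwrite(f"pics/{n}0.png",im[...,::-1])
    for t in ["stage","bed_exit","scraper_center","chip1_center","chip2_center","chip3_center","carriage_grip","carriage","spool_center","terminals_center","tape_center","pen_center"]:
        try: print(t,[(np.round(b["location"],1).tolist(),round(b["conf"],2)) for b in boxes_of(n,t)[:4]])
        except Exception as e: print(t,e)
o=env.get_obs(); print(o)
E
```

```text
scene {'fov_y': 53.59921434257704, 'cx': 282.4683932879801, 'cy': 204.36609011905696, 'k1': -0.04402201608368806, 'position': array([-0.37580697, -0.96523454,  0.74852101]), 'orientation': array([ 61.95346801,   1.39555579, -48.01117525])}
stage [([247.4, 206.4], 0.75), ([230.1, 190.5], 0.66)]
bed_exit [([250.3, 205.5], 0.79)]
scraper_center [([420.7, 296.1], 0.71), ([323.5, 247.9], 0.7)]
chip1_center []
chip2_center []
chip3_center [([231.4, 189.6], 0.74)]
carriage_grip [([230.3, 187.6], 0.65)]
carriage [([231.5, 189.6], 0.83)]
spool_center [([311.1, 231.8], 0.53)]
terminals_center []
tape_center [([178.7, 187.7], 0.61)]
pen_center [([376.7, 271.3], 0.71)]
top {'fov_y': 53.51629543541126, 'cx': 280.447350865367, 'cy': 211.64345407870795, 'k1': -0.03746153137286533, 'position': array([ 0.35030137, -0.11373586,  1.53665609]), 'orientation': array([  6.70481219,  -0.14795072, -91.47911255])}
stage [([228.6, 208.7], 0.76), ([394.8, 215.0], 0.21)]
bed_exit [([225.3, 206.7], 0.76), ([199.9, 206.0], 0.36)]
scraper_center [([428.6, 224.4], 0.74)]
chip1_center []
chip2_center []
chip3_center
[... 215 characters left out ...]
s': 1.3, 'qpos': array([68.24477617, 18.39168056, -4.01595892, 83.10750266,  1.29604908,
       78.54221945, -3.25780959]), 'joint_velocities': array([-0.0313838 , -0.05942651, -0.02096043,  0.06426365, -0.02058498,
       -0.00691953, -0.02467899]), 'effort': array([ 5.94991361e-04, -4.91103637e+01, -4.02414724e-01, -3.12773395e+01,
       -6.35224488e-02,  3.35960474e-02,  1.88653104e-05]), 'tool_pos': array([ 0.24937399, -0.6002773 ,  0.1859897 ]), 'tool_rot': array([1.79996210e+02, 3.87719282e-03, 2.25662836e+01]), 'force': array([ 0.01847023, -0.70871745, -0.50443336]), 'wrist_torque': array([-0.00177738, -0.04779789,  0.01074628]), 'grasp_force': 0.0, 'grip_width': 0.08700761415363623}
```

```bash
python3 - <<'E'
import cv2
a=cv2.imread("pics/top0.png")[130:290,120:480]; cv2.imwrite("pics/topc.png",cv2.resize(a,None,fx=2.2,fy=2.2,interpolation=cv2.INTER_CUBIC))
b=cv2.imread("pics/scene0.png")[130:350,130:470]; cv2.imwrite("pics/scenec.png",cv2.resize(b,None,fx=2.3,fy=2.3,interpolation=cv2.INTER_CUBIC))
E
```

```text
(no output)
```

View pics/topc.png

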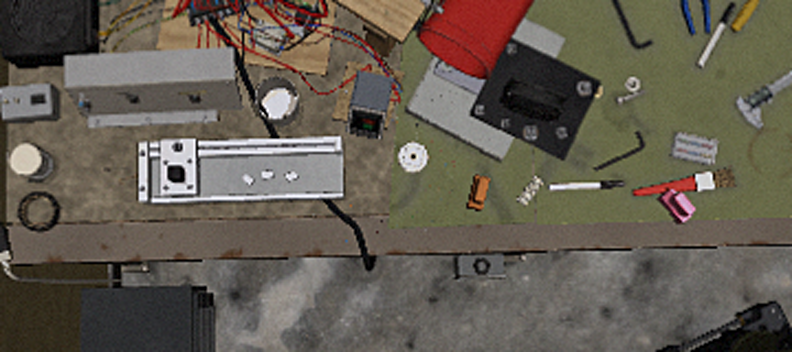

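View pics/scenec.png

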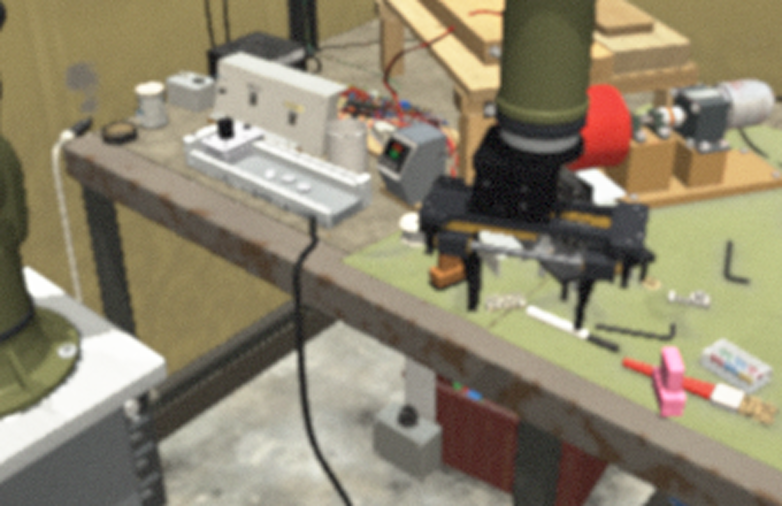

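Candidates for the scraper in the top view are the orange-brown block at about (338,218) and the pink one at about (428,223). The task rules out pink, so the orange-brown wooden block by the spool is the one meant. I'll confirm that in an enlarged crop alongside the stage.

```bash
python3 - <<'E'
import cv2,numpy as np
im=cv2.imread("pics/top0.png")
a=cv2.resize(im[180:230,178:282],None,fx=7.5,fy=7.5,interpolation=cv2.INTER_CUBIC)
b=cv2.resize(im[190:240,300:404],None,fx=4,fy=4,interpolation=cv2.INTER_CUBIC)
b=np.hstack([b,np.zeros((200,a.shape[1]-b.shape[1],3),np.uint8)])
cv2.imwrite("pics/crop1.png",np.vstack([a,b]))
from h import *
viewer.read_camera("top")
for t in ["scraper_center","carriage_grip","stage","chip2_center"]:
    for m in masks_of("top",t):
        p=m["pixels"].astype(np.uint8); c,_=cv2.findContours(p,0,2); c=max(c,key=cv2.contourArea)
        print(t,m["conf"],m["location"],p.sum(),cv2.minAreaRect(c))
E
```

```text
scraper_center 0.6 [426.1, 221.1] 161 ((427.00006103515625, 222.50003051757812), (16.26345443725586, 10.60660171508789), 45.0)
scraper_center 0.51 [336.6, 217.6] 115 ((336.7941589355469, 217.3235626220703), (7.518604278564453, 15.279744148254395), 14.03624439239502)
carriage_grip 0.56 [201.3, 202.5] 416 ((201.0, 205.0), (24.0, 16.0), 90.0)
stage 0.67 [228.6, 206.9] 2545 ((229.5, 206.5), (29.0, 93.0), 90.0)
stage 0.27 [304.3, 201.1] 123 ((307.5, 201.0), (12.0, 11.0), 90.0)
```

View pics/crop1.png

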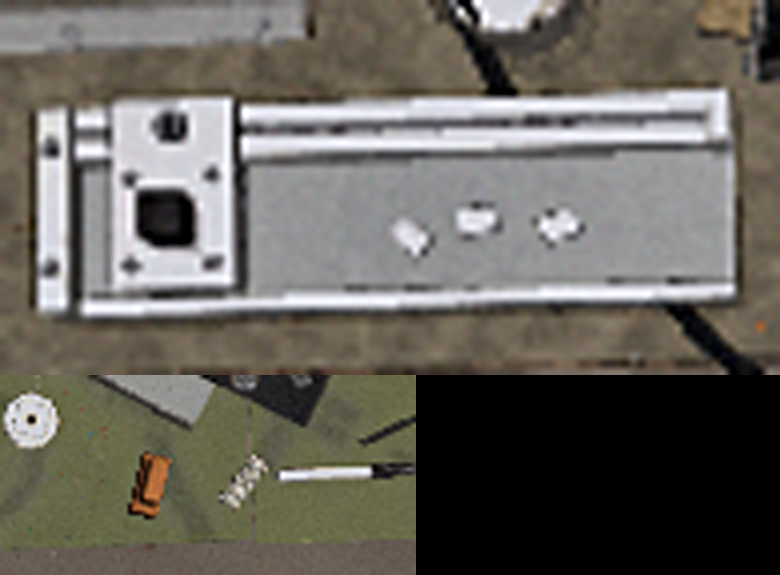

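The crop confirms it: the orange-brown block at about (337,217) is the wooden scraper, standing upright. Pink is excluded. The three chips lie at full-image columns of about 232, 241 and 252, with the carriage at the left. Next I'll fit the stage pose.

```bash
cat > fit.py <<'E'
from h import *
from scipy.optimize import least_squares
C=lambda u,v:np.array([(u+.5)/7.5-.5+178,(v+.5)/7.5-.5+180])
# lines: (x or None, y or None, z, pixel)
L=[(-.041,None,.030,C(85,317)),(-.041,None,.030,C(730,300)),(-.033,None,.030,C(85,299)),(-.033,None,.030,C(730,285)),
(.033,None,.042,C(245,160)),(.033,None,.042,C(690,146)),(.059,None,.042,C(245,103)),(.059,None,.042,C(690,91)),
(None,-.160,.022,C(735,200)),(None,-.160,.022,C(735,260)),(None,-.160,.051,C(729,115))]
def res(p,full=False):
    r=[]
    for x,y,z,uv in L:
        w=pix2z("top",uv,z)[:2]-p[:2]; c,s=np.cos(p[2]),np.sin(p[2])
        X,Y=c*w[0]+s*w[1],-s*w[0]+c*w[1]
        r.append(X-x if x is not None else Y-y)
    return np.array(r)
s=least_squares(res,[.6,.1,0]).x
if __name__=="__main__":
    print(s,np.degrees(s[2]),np.round(res(s)*1e3,1))
    c,q=np.cos(s[2]),np.sin(s[2])
    def st(uv,z):
        w=pix2z("top",uv,z)[:2]-s[:2]; return np.round([c*w[0]+q*w[1],-q*w[0]+c*w[1]],4)
    for u in[(410,237),(477,221),(558,225)]: print("chip",st(C(*u),.029))
    print("grip",st(C(165,214),.091),"carr edge R",st(C(236,200),.055),"L",st(C(113,200),.055))
    im=cv2.imread("pics/top0.png"); sc=cv2.imread("pics/scene0.png")
    for n,I in(("top",im),("scene",sc)):
        hs=cv2.cvtColor(I,cv2.COLOR_BGR2HSV)
        m=((hs[...,0]>4)&(hs[...,0]<18)&(hs[...,1]>150)&(hs[...,2]>90)).astype(np.uint8)
        k,lab,sta,cen=cv2.connectedComponentsWithStats(m)
        for i in range(1,k):
            if sta[i,4]>30 : print(n,sta[i],cen[i],cv2.minAreaRect(np.argwhere(lab==i)[:,::-1].astype(np.float32)))
    for uv in[(337,217.3)]: print("scr",pix2z("top",uv,.045))
    w=lambda X,Y,z:[s[0]+c*X-q*Y,s[1]+q*X+c*Y,z]
    P=[w(-.041,-.16,.03),w(-.033,-.16,.022),w(.033,-.16,.022),w(.059,-.16,.051),w(-.041,.16,.03),w(.059,.16,.05),w(0,.118,.091),w(0,.118,.055)]
    print(np.round(proj("scene",P),1).tolist())
    b=cv2.resize(sc[175:335,200:375],None,fx=3.4,fy=3.4,interpolation=cv2.INTER_CUBIC);
    for u,v in proj("scene",P):
        cv2.circle(b,(int((u-199.5)*3.4),int((v-174.5)*3.4)),2,(0,0,255),-1)
    cv2.imwrite("pics/crop2.png",b)
E
python3 fit.py
```

```text
[0.53977723 0.05593748 0.00073745] 0.04225277913148876 [-0.2 -0.1  0.6 -0.8 -1.2  0.   0.8  0.9 -0.8 -0.1  0.9]
chip [-0.0062 -0.0024]
chip [ 0.0008 -0.0351]
chip [-0.0022 -0.0745]
grip [1.00e-04 1.05e-01] carr edge R [0.0107 0.0778] L [0.0123 0.1368]
top [333 210  10  15  73] [338.01369863 217.        ] ((337.4117736816406, 216.8529510498047), (6.5484619140625, 14.55213737487793), 14.03624439239502)
scene [318 242  14  12 117] [324.42735043 247.45299145] ((324.1379089355469, 246.84483337402344), (10.584633827209473, 13.370063781738281), 68.19859313964844)
scr [ 0.49977976 -0.32534699  0.045     ]
[[271.5, 221.5], [273.2, 222.6], [285.9, 215.3], [290.6, 205.4], [211.6, 194.9], [230.4, 181.7], [225.3, 180.0], [226.1, 188.5]]
```

View pics/crop2.png

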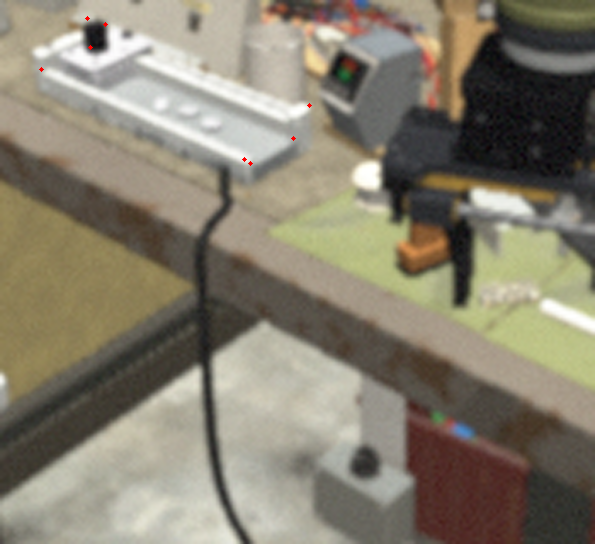

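The projected stage corners land on the stage in the scene view, with the open end at about crop (290,140). The scraper stands at about (420,248), partly hidden by the gripper. Next I'll fit the scraper pose against its colour mask.

```bash
cat > sfit.py <<'E'
from h import *
from scipy.optimize import minimize
def model(x,y,yaw,z0=.002):
    c,s=np.cos(yaw),np.sin(yaw); out=[]
    for (hx,hy,a,b) in [(.028,.013,0,.028),(.020,.009,.028,.062)]:
        q=np.array([[i*hx,j*hy,k] for i in(-1,1) for j in(-1,1) for k in(a,b)])
        out.append(np.c_[x+c*q[:,0]-s*q[:,1],y+s*q[:,0]+c*q[:,1],z0+q[:,2]])
    return out
def sil(n,boxes,x0,y0,w,h,S=8):
    m=np.zeros((h*S,w*S),np.uint8)
    for b in boxes:
        u=(proj(n,b)-[x0-.5,y0-.5])*S
        cv2.fillConvexPoly(m,cv2.convexHull(u.astype(np.float32)).round().astype(np.int32),1)
    return cv2.resize(m.astype(np.float32),(w,h),interpolation=cv2.INTER_AREA)
def wood(I):
    f=cv2.GaussianBlur(I,(0,0),.01).astype(float); return np.clip((f[...,2]-f[...,0]-30)/60,0,1) # R-B
if __name__=="__main__":
    im=cv2.imread("pics/top0.png"); x0,y0,w,h=322,202,32,32
    t=wood(im)[y0:y0+h,x0:x0+w]; print(t.sum())
    def cost(p): return ((cv2.GaussianBlur(sil("top",model(p[0]/100,p[1]/100,p[2]/10),x0,y0,w,h),(0,0),.6)-cv2.GaussianBlur(t.astype(np.float32),(0,0),.6))**2).sum()
    best=min((minimize(cost,[50,-32.5,a],method="Nelder-Mead",options=dict(initial_simplex=np.array([[50,-32.5,a],[50.6,-32.5,a],[50,-32,a],[50,-32.5,a+1]]))) for a in(-4,-2,0)),key=lambda r:r.fun)
    print(best.x/[100,100,10],np.degrees(best.x[2]/10),best.fun,np.abs(t).sum())
    print(np.round(t[5:28,6:26]*9).astype(int))
    sb=np.vstack(model(best.x[0]/100,best.x[1]/100,best.x[2]/10)); u=proj("scene",sb); print(u.min(0),u.max(0))
    o=env.get_obs(); print(o["tool_pos"],o["tool_rot"])
E
python3 sfit.py
```

```text
92.4
[ 0.50413138 -0.33155806 -0.36288839] -20.7919730751328 23.98501968383789 92.4
[[1 0 1 1 0 0 0 0 0 0 0 0 0 0 0 0 0 0 0 0]
 [0 0 0 0 0 1 0 0 0 0 0 0 0 0 0 0 0 0 0 0]
 [0 0 1 0 1 1 0 0 1 3 0 0 0 0 0 0 0 0 0 0]
 [0 0 0 0 1 0 0 0 9 9 5 9 6 4 0 0 0 0 0 0]
 [0 0 1 0 1 0 0 0 6 3 9 9 9 9 9 0 0 0 0 0]
 [1 1 0 0 0 0 0 0 3 1 9 9 9 9 6 0 0 0 0 0]
 [0 0 0 0 0 0 0 3 0 3 9 9 9 9 0 0 0 0 0 0]
 [0 0 0 1 0 0 0 5 0 8 9 9 9 9 0 0 0 0 0 0]
 [1 0 0 0 0 0 0 3 0 9 9 9 9 9 0 0 0 0 0 0]
 [0 0 0 0 0 0 0 3 0 9 9 9 9 5 0 0 0 0 0 0]
 [0 1 0 0 0 0 3 0 3 9 9 9 9 0 0 0 0 0 0 0]
 [0 0 0 0 0 0 5 0 8 9 9 9 9 0 0 0 0 0 0 0]
 [0 0 0 0 0 0 3 0 9 9 9 9 9 0 0 0 0 0 0 0]
 [0 1 0 0 0 0 3 0 9 9 9 9 5 0 0 0 0 0 0 0]
 [0 0 0 0 0 7 8 0 1 4 7 9 0 0 0 0 0 0 0 0]
 [0 0 0 0 0 9 9 8 5 0 4 8 0 0 0 0 0 0 0 0]
 [0 0 0 0 0 9 9 9 9 9 9 9 0 0 0 0 0 0 0 0]
 [0 0 0 0 0 0 0 3 7 9 9 8 0 0 0 0 0 0 0 0]
 [0 0 0 0 0 0 0 0 0 0 1 0 0 0 0 0 0 0 0 0]
 [0 0 0 0 0 0 0 0 0 0 0 0 0 0 0 0 0 0 0 0]
 [1 0 0 1 0 0 0 0 0 0 0 0 0 0 0 0 0 0 0 0]
 [0 0 1 0 0 0 0 0 0 0 0 0 0 1 0 0 0 0 0 0]
 [1 0 0 0 0 0 0 0 0 0 0 0 0 0 0 0 0 0 0 0]]
[316.00674807 232.20276081] [335.95808487 256.66625799]
[ 0.24939751 -0.60028758  0.18601271] [1.79991815e+02 1.87329120e-03 2.25636152e+01]
```

```bash
python3 - <<'E'
from h import *
from sfit import model
im=cv2.imread("pics/top0.png").astype(int)
print(im[206:226,326:344,2])
for uv in[(339.2,215.3)]: print(pix2z("top",uv,.064))
a=pix2z("top",(340.2,211),.064);b=pix2z("top",(338.3,220),.064);print(np.degrees(np.arctan2((a-b)[1],(a-b)[0])))
for yaw in(-12,-20):
  m=model(.50,-.3316,np.radians(yaw)); print(np.round(proj("top",m[0]),1).tolist(),np.round(proj("top",m[1]),1).tolist())
E
```

```text
[[107 108 105 108 101 108 103 106 101 100  97  96  93  84  92  91  97  99]
 [105 107 109 106 107 110 103 104 103 104  98  96  93  92  82  83  92 106]
 [102 105 108 103 109 107 102 105 109 106 105 100  93  87  78  84  96 101]
 [105 107 108 104 109 104 108 108 111 104  74 101  86  71  80  89  82 100]
 [104 103 105 103 102 104 105 104 101  38 162 159 106 137 105 108  82  86]
 [106 106 100 105 101 102 102 104 103  29 100  67 152 165 171 140 164  82]
 [106 107 102 102 105 107 105 107 104  30  73  47 158 171 183 196 110  76]
 [ 97 101 100 100 101 105 112 105 111  66  36  79 175 168 184 178  76  87]
 [105 101 106 100 106 105 108 104  29  95  31 126 185 173 185 179  76  83]
 [ 97 100 108  97 103 107 105 109  29  75  25 152 180 178 194 172  76  85]
 [ 98  97 102 102 106 104 110  99  34  71  46 167 180 180 187 112  86  88]
 [ 96 101  99 103 104 102 105 107  63  35  75 185 182 176 180  84  87  91]
 [102 103 101 101 103 104 105  37  97  33 120 189 180 186 173  77  83  82]
 [101 101  98 104 101 102 104  22  66  33 159 189 183 191 161  76  89  87]
 [102 103 104 107 101 104 103  31  69  22 181 190 
[... 274 characters left out ...]
9  21  25  32  60 114 164 169 135  99 102  99  96]
 [105 104 104 103 103 106 102  98 100  97  11  33  70 102  98 106 107 104]]
[ 0.50482778 -0.33079367  0.064     ]
-14.251188079355112
[[339.3, 226.4], [340.4, 225.8], [332.4, 225.2], [333.3, 224.5], [341.8, 211.7], [342.9, 210.8], [334.9, 210.4], [335.9, 209.5]] [[339.7, 223.5], [341.0, 222.6], [334.8, 222.6], [336.1, 221.7], [341.5, 212.7], [342.9, 211.6], [336.6, 211.8], [337.9, 210.7]]
[[338.1, 226.6], [339.2, 226.0], [331.5, 224.4], [332.4, 223.8], [342.7, 212.4], [343.9, 211.5], [336.0, 210.2], [337.1, 209.3]] [[338.8, 223.6], [340.2, 222.8], [334.1, 222.0], [335.4, 221.1], [342.2, 213.2], [343.6, 212.1], [337.5, 211.7], [338.8, 210.6]]
```

```bash
cat > go.py <<'E'
from h import *
import sys
def rel(p,yaw):
    o=env.get_obs(); T=R.from_euler("xyz",o["tool_rot"],degrees=True)
    D=R.from_euler("xyz",[180,0,yaw],degrees=True)
    print(np.round(o["tool_pos"],4),np.round(o["tool_rot"],2),np.round(o["force"],1),round(o["time_s"],1))
    print("shift",np.round(T.inv().apply(np.array(p)-o["tool_pos"])/.2,4),"turn",np.round((T.inv()*D).as_rotvec()/1.5,4))
if __name__=="__main__": 
    a=list(map(float,sys.argv[1:])); rel(a[:3],a[3])
E
python3 go.py .504 -.33 .13 -14
```

```text
[ 0.2494 -0.6003  0.186 ] [179.99   0.    22.56] [-0.   0.2 -0.3] 1.6
shift [ 1.6941 -0.7596  0.2799] turn [ 1.000e-04 -0.000e+00  4.254e-01]
```

Request:
apply_moves --pt "0.25 -0.11 0 0 0 0.1 0.575" --pt "0.5 -0.22 0 0 0 0.2 0.575" --pt "0.75 -0.33 0 0 0 0.3 0.575" --pt "0.95 -0.43 0.05 0 0 0.4 0.575" --pt "0.95 -0.43 0.05 0 0 0.425 0.575"

```text
time_s: 2.05
tool_pos: [0.3967, -0.4424, 0.1758]
tool_rot: [-179.8, -0.1, -13.8]
force: [0.5, 1.1, 0.1]
grip_width: 0.0553
grasp_force: 0.0
```

```bash
python3 go.py .504 -.33 .12 -14
```

```text
[ 0.3967 -0.4424  0.1758] [-1.7984e+02 -9.0000e-02 -1.3750e+01] [0.5 1.1 0.1] 2.0
shift [ 0.3871 -0.6726  0.2815] turn [-0.0019 -0.001   0.0029]
```

Request:
apply_moves --pt "0.13 -0.23 0.1 0 0 0 0.575" --pt "0.26 -0.46 0.2 0 0 0 0.575" --pt "0.4 -0.69 0.28 0 0 0 0.575" --pt "0.4 -0.7 0.28 0 0 0 0.575" --pt "0.4 -0.7 0.28 0 0 0 0.575"

```text
time_s: 2.55
tool_pos: [0.5059, -0.3262, 0.1187]
tool_rot: [-179.8, 0.1, -13.5]
force: [0.2, -0.3, 0.2]
grip_width: 0.0502
grasp_force: 0.0
```

```bash
python3 go.py .504 -.33 .034 -14; python3 - <<'E'
from h import *
im=viewer.read_camera("scene")[...,::-1]; cv2.imwrite("pics/s1.png",cv2.resize(im[190:290,270:380],None,fx=5,fy=5,interpolation=cv2.INTER_CUBIC))
from sfit import model
print(np.round(proj("scene",model(.504,-.33,np.radians(-14))[0]),1).tolist(),np.round(proj("scene",model(.504,-.33,np.radians(-14))[1]),1).tolist())
E
```

```text
[ 0.5059 -0.3262  0.1187] [-1.7983e+02  6.0000e-02 -1.3520e+01] [ 0.2 -0.3  0.2] 2.5
shift [-0.0042  0.022   0.4236] turn [-0.0019  0.0007  0.0056]
[[321.0, 256.9], [321.2, 249.3], [315.8, 253.0], [315.9, 245.5], [335.0, 250.8], [335.3, 243.3], [329.6, 247.0], [329.9, 239.6]] [[322.4, 247.8], [322.7, 238.5], [318.8, 245.2], [318.9, 235.9], [332.5, 243.6], [332.8, 234.3], [328.8, 241.0], [329.1, 231.8]]
```

View pics/s1.png

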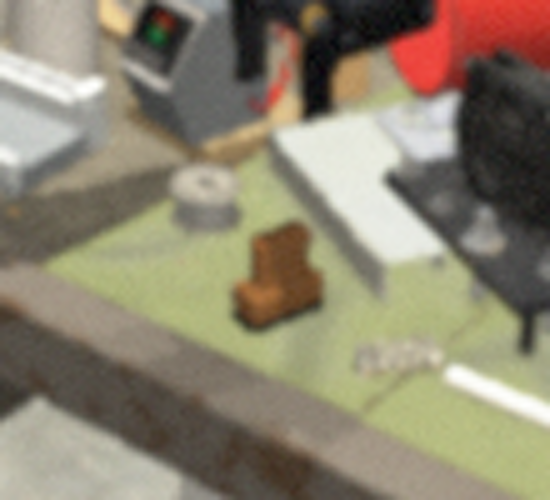

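```bash
python3 go.py .504 -.33 .034 -14; python3 -c "
from h import *
print(proj('scene',env.get_obs()['tool_pos']))"
```

```text
[ 0.5041 -0.3295  0.1194] [-1.7997e+02  5.0000e-02 -1.3740e+01] [-0.5  0.2  0.1] 2.6
shift [4.000e-04 2.900e-03 4.271e-01] turn [-0.0004  0.0006  0.003 ]
[[326.25499161 219.38227756]]
```

Request:
apply_moves --pt "0 0 0.15 0 0 0 0.575" --pt "0 0 0.3 0 0 0 0.575" --pt "0 0 0.4 0 0 0 0.575" --pt "0 0 0.425 0 0 0 0.575" --pt "0 0 0.425 0 0 0 0.575" --pt "0 0 0.425 0 0 0 0.1" --pt "0 0 0.425 0 0 0 0.1" --pt "0 0 0.425 0 0 0 0.1" --pt "0 0 0.425 0 0 0 0.1" --pt "0 0 0.425 0 0 0 0.1" --grip_force 25

```text
time_s: 3.6
tool_pos: [0.5035, -0.3315, 0.0354]
tool_rot: [180.0, -0.0, -14.0]
force: [-0.8, 0.1, -0.8]
grip_width: 0.0177
grasp_force: 0.0
```

```bash
python3 go.py .504 -.33 .034 -14; python3 - <<'E'
from h import *
im=viewer.read_camera("scene")[...,::-1]; cv2.imwrite("pics/s2.png",cv2.resize(im[190:290,270:380],None,fx=5,fy=5,interpolation=cv2.INTER_CUBIC))
E
```

```text
[ 0.5035 -0.3315  0.0354] [ 1.7998e+02 -3.0000e-02 -1.3960e+01] [-0.8  0.1 -0.8] 3.6
shift [ 0.0007 -0.008   0.0068] turn [ 0.0002 -0.0004  0.0005]
```

View pics/s2.png

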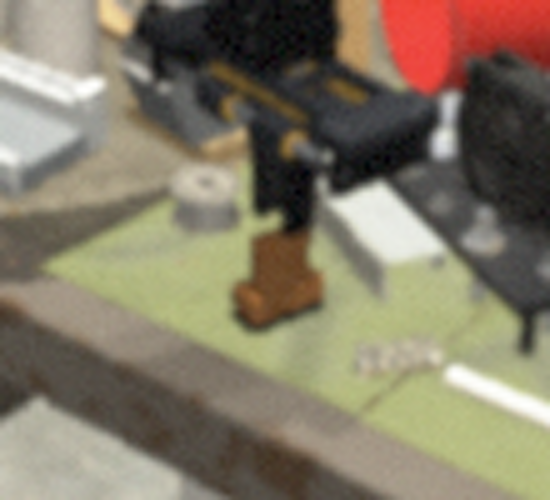

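Request:
apply_moves --pt "0 0 0 0 0 0 0.1" --pt "0 0 0 0 0 0 0.1" --pt "0 0 0 0 0 0 0.1"

```text
time_s: 3.95
tool_pos: [0.5033, -0.3314, 0.0349]
tool_rot: [180.0, 0.0, -14.0]
force: [0.0, -1.2, 0.8]
grip_width: 0.0092
grasp_force: 0.0
```

```bash
python3 - <<'E'
from h import *
im=viewer.read_camera("scene")[...,::-1]; a=cv2.resize(im[215:265,300:350],None,fx=8,fy=8,interpolation=cv2.INTER_CUBIC)
im=viewer.read_camera("top")[...,::-1]; b=cv2.resize(im[190:240,312:362],None,fx=8,fy=8,interpolation=cv2.INTER_CUBIC)
cv2.imwrite("pics/s3.png",np.hstack([a,b]))
p=env.get_obs()["tool_pos"]; print(p,proj("scene",[p,p+[0,0,.019],p+[0,0,.05]]))
E
```

```text
[ 0.50324278 -0.33137012  0.03490447] [[325.87495299 243.32497929]
 [326.03216655 238.14393974]
 [326.2921832  229.5302791 ]]
```

View pics/s3.png

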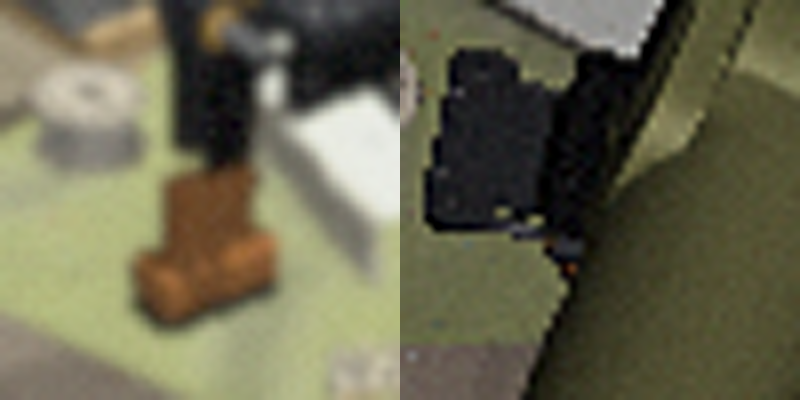

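```bash
python3 - <<'E'
from h import *
p0=np.array([.2494,-.6003,.186]); y0=np.array([np.sin(np.radians(22.56)),-np.cos(np.radians(22.56)),0])
print("start tips",proj("scene",[p0,p0+y0*.05,p0-y0*.05]))
o=env.get_obs(); p=o["tool_pos"]; print(p)
print("x+20",proj("scene",p+[.02,0,0])-proj("scene",p),"y+20",proj("scene",p+[0,.02,0])-proj("scene",p),"z",proj("scene",p+[0,0,.02])-proj("scene",p))
y=np.array([-.242,-.970,0]);x=np.array([.97,-.242,0]);b=p+[0,0,.07]
print("body top proj",proj("top",[b+y*.095+x*.0375,b+y*.095-x*.0375,b-y*.095+x*.0375,b-y*.095-x*.0375]))
im=viewer.read_camera("scene")[...,::-1]; np.save("pics/now.npy",im)
full=cv2.resize(im[120:290,230:430],None,fx=4,fy=3.5,interpolation=cv2.INTER_CUBIC)
for q,c in((p,(0,0,255)),(p+[0,0,.07],(255,0,0)),(p+[0,0,.07]+y*.095,(255,255,0)),(p+[0,0,.07]-y*.095,(0,255,255))):
    u=proj("scene",q)[0]; cv2.circle(full,(int((u[0]-229.5)*4),int((u[1]-119.5)*3.5)),4,c,-1)
cv2.imwrite("pics/s4.png",full)
E
```

```text
start tips [[357.443795   278.96995197]
 [381.00992266 283.4042439 ]
 [334.60112166 274.6544559 ]]
[ 0.50324278 -0.33137012  0.03490447]
x+20 [[ 3.84516292 -2.71939421]] y+20 [[-5.15460896 -2.26671831]] z [[ 0.16553303 -5.45577525]]
body top proj [[369.9764691  209.90020892]
 [365.80485995 230.95797652]
 [316.49930079 198.11501075]
 [312.01070968 219.06799701]]
```

View pics/s4.png

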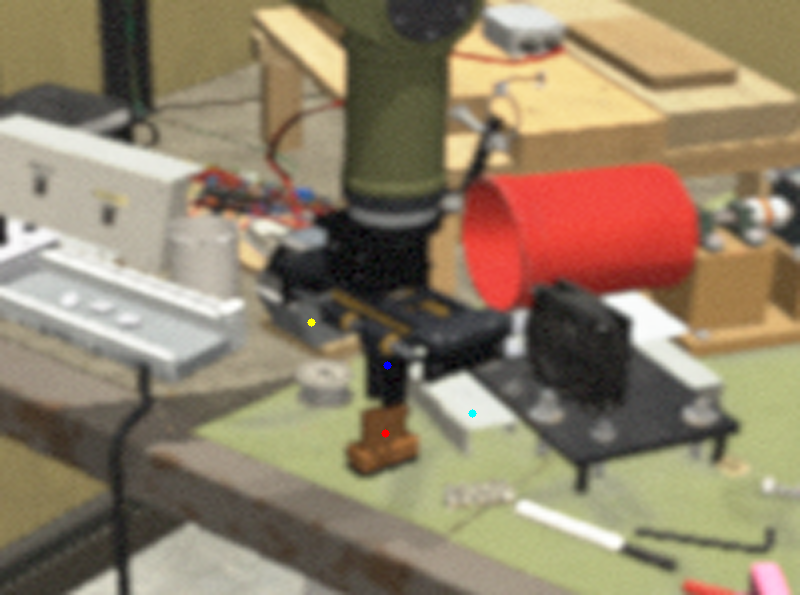

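The fingers closed to 9 mm with nothing between them. In the scene view the tips, at about (324,234), appear roughly 30 mm above where the reported TCP projects, just over the rib's top. The top view agrees in x and y. I'll open and lower carefully, since the open fingers straddle the foot, then close again and read the width.

Request:
apply_moves --pt "0 0 0 0 0 0 0.575" --pt "0 0 0 0 0 0 0.575" --pt "0 0 0 0 0 0 0.575" --pt "0 0 0 0 0 0 0.575" --pt "0 0 0 0 0 0 0.575" --pt "0 0 0 0 0 0 0.575" --pt "0 0 0 0 0 0 0.575"

```text
time_s: 4.8
tool_pos: [0.5032, -0.3314, 0.035]
tool_rot: [180.0, -0.0, -14.0]
force: [0.6, -0.3, 0.7]
grip_width: 0.0486
grasp_force: 0.0
```

Request:
apply_moves --pt "0 0 0.02 0 0 0 0.575" --pt "0 0 0.04 0 0 0 0.575" --pt "0 0 0.06 0 0 0 0.575" --pt "0 0 0.06 0 0 0 0.575"

```text
time_s: 5.2
tool_pos: [0.5026, -0.331, 0.0219]
tool_rot: [-180.0, 0.1, -14.0]
force: [-0.2, 0.5, -0.6]
grip_width: 0.0498
grasp_force: 0.0
```

Request:
apply_moves --pt "0 0 0.02 0 0 0 0.575" --pt "0 0 0.04 0 0 0 0.575" --pt "0 0 0.05 0 0 0 0.575" --pt "0 0 0.05 0 0 0 0.575"

```text
time_s: 5.6
tool_pos: [0.5029, -0.3312, 0.0125]
tool_rot: [-180.0, 0.0, -14.0]
force: [-0.5, -0.3, -0.3]
grip_width: 0.05
grasp_force: 0.0
```

```bash
python3 - <<'E'
from h import *
im=viewer.read_camera("scene")[...,::-1]
cv2.imwrite("pics/s5.png",cv2.resize(im[200:270,290:370],None,fx=7,fy=7,interpolation=cv2.INTER_CUBIC))
p=env.get_obs()["tool_pos"]; print(p,proj("scene",p))
E
```

```text
[ 0.50312261 -0.33132166  0.01271758] [[325.65775307 249.29376832]]
```

View pics/s5.png

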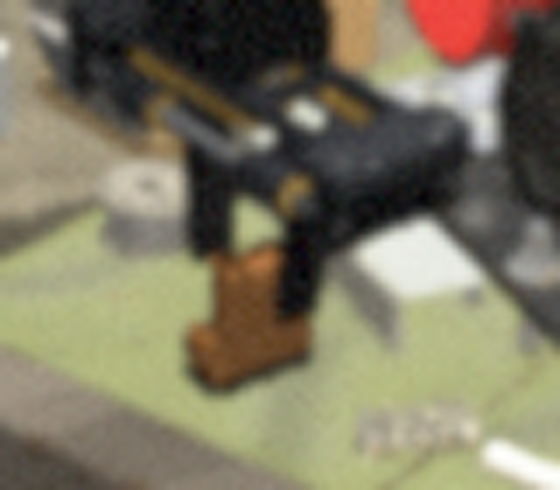

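The left tip is at about (320,236) and the right at (332,245). They straddle the rib, still roughly 31 mm higher than the TCP reading implies. I'll lower 6 mm more and grip.

Request:
apply_moves --pt "0 0 0.015 0 0 0 0.575" --pt "0 0 0.03 0 0 0 0.575" --pt "0 0 0.03 0 0 0 0.1" --pt "0 0 0.03 0 0 0 0.1" --pt "0 0 0.03 0 0 0 0.1" --pt "0 0 0.03 0 0 0 0.1" --pt "0 0 0.03 0 0 0 0.1" --pt "0 0 0.03 0 0 0 0.1" --pt "0 0 0.03 0 0 0 0.1" --pt "0 0 0.03 0 0 0 0.1" --grip_force 25

```text
time_s: 6.65
tool_pos: [0.5034, -0.3313, 0.007]
tool_rot: [180.0, -0.0, -14.0]
force: [1.2, 0.2, 0.8]
grip_width: 0.0177
grasp_force: 25.0
```

Request:
apply_moves --pt "0 0 -0.1 0 0 0 0.1" --pt "0 0 -0.25 0 0 0 0.1" --pt "0 0 -0.4 0 0 0 0.1" --pt "-0.03 -0.2 -0.4 0 0 -0.04 0.1" --pt "-0.06 -0.4 -0.4 0 0 -0.08 0.1" --pt "-0.1 -0.6 -0.4 0 0 -0.12 0.1" --pt "-0.13 -0.8 -0.4 0 0 -0.163 0.1" --pt "-0.162 -1 -0.4 0 0 -0.163 0.1" --pt "-0.162 -1 -0.4 0 0 -0.163 0.1" --pt "-0.162 -1 -0.4 0 0 -0.163 0.1" --pt "-0.162 -1 -0.4 0 0 -0.163 0.1"

```text
time_s: 7.75
tool_pos: [0.5197, -0.131, 0.0868]
tool_rot: [180.0, 0.0, -0.1]
force: [-0.4, -0.8, -0.9]
grip_width: 0.0179
grasp_force: 25.0
```

```bash
python3 go.py .5398 .101 .087 0; python3 - <<'E'
from h import *
from sfit import model
im=viewer.read_camera("scene")[...,::-1]
o=env.get_obs(); p=o["tool_pos"]
x0,y0=230,150
a=cv2.resize(im[y0:y0+100,x0:x0+110],None,fx=6,fy=6,interpolation=cv2.INTER_CUBIC)
for b in model(p[0],p[1],np.radians(o["tool_rot"][2]),p[2]-.005):
    for u in proj("scene",b): cv2.circle(a,(int((u[0]-x0+.5)*6),int((u[1]-y0+.5)*6)),2,(255,255,0),-1)
cv2.imwrite("pics/s6.png",a)
E
```

```text
[ 0.5197 -0.131   0.0868] [ 1.7995e+02  3.0000e-02 -5.0000e-02] [-0.4 -0.8 -0.9] 7.8
shift [ 0.0996 -1.16   -0.0022] turn [ 0.0006  0.0003 -0.0006]
```

View pics/s6.png

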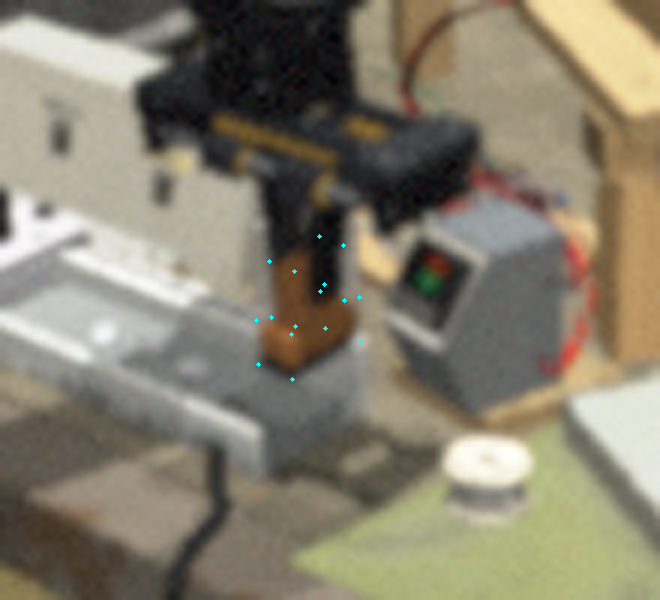

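Request:
apply_moves --pt "0.02 -0.2 0 0 0 0 0.1" --pt "0.05 -0.4 0 0 0 0 0.1" --pt "0.07 -0.6 0 0 0 0 0.1" --pt "0.09 -0.8 0 0 0 0 0.1" --pt "0.097 -1 0 0 0 0 0.1" --pt "0.097 -1 0 0 0 0 0.1"

```text
time_s: 8.4
tool_pos: [0.5392, 0.077, 0.0872]
tool_rot: [-179.8, -0.0, 0.5]
force: [-0.4, 0.4, -1.1]
grip_width: 0.0175
grasp_force: 25.0
```

Request:
apply_moves --pt "0 -0.08 0 0 0 0 0.1" --pt "0 -0.15 0 0 0 0 0.1" --pt "0 -0.15 0.1 0 0 0 0.1" --pt "0 -0.15 0.15 0 0 0 0.1" --pt "0 -0.15 0.15 0 0 0 0.1" --pt "0 -0.15 0.15 0 0 0 0.1"

```text
time_s: 9.0
tool_pos: [0.5393, 0.0997, 0.0568]
tool_rot: [180.0, 0.0, -0.0]
force: [0.6, -0.0, -0.6]
grip_width: 0.0179
grasp_force: 25.0
```

```bash
python3 - <<'E'
from h import *
import fit
from sfit import model
from scipy.optimize import minimize
o=env.get_obs(); print(o["tool_pos"],o["tool_rot"],o["force"])
for n in("scene","top"):
    im=viewer.read_camera(n)[...,::-1].astype(np.float32)
    p=o["tool_pos"]; u=proj(n,[p[0],p[1],p[2]+.02])[0].astype(int); x0,y0=u-20
    t=np.clip((im[...,2]-im[...,0]-25)/50,0,1)[y0:y0+40,x0:x0+40]
    ys,xs=np.nonzero(t>.5); print(n,"wood px",len(xs),xs.min()+x0 if len(xs) else 0,xs.max()+x0 if len(xs) else 0,ys.min()+y0 if len(xs) else 0,ys.max()+y0 if len(xs) else 0)
    m=np.vstack(model(p[0],p[1],0,p[2]-.005)); print("model",proj(n,m).min(0),proj(n,m).max(0))
    for d in boxes_of(n,"chip3_center")[:4]+boxes_of(n,"carriage_grip")[:2]: print(d)
E
```

```text
[0.53934311 0.09969995 0.05684337] [ 1.79987226e+02  3.23231230e-02 -3.13117498e-02] [ 0.56220462 -0.0448804  -0.63598562]
scene wood px 103 221 244 168 196
model [230.68098966 177.27389726] [246.99831451 198.34906329]
{'location': [224.9, 190.7], 'conf': 0.73}
top wood px 0 0 0 0 0
model [213.40232597 200.2367347 ] [222.34007579 216.99905344]
```

Request:
apply_moves --pt "0 0 0.03 0 0 0 0.1" --pt "0 0 0.06 0 0 0 0.1" --pt "0 0 0.09 0 0 0 0.1" --pt "0 0 0.1 0 0 0 0.1" --pt "0 0 0.1 0 0 0 0.1"

```text
time_s: 9.8
tool_pos: [0.5387, 0.1005, 0.0362]
tool_rot: [180.0, 0.1, 0.1]
force: [0.9, 0.5, -1.7]
grip_width: 0.0179
grasp_force: 25.0
```

Request:
apply_moves --pt "0 0 0.015 0 0 0 0.1" --pt "0 0 0.025 0 0 0 0.1" --pt "0 0 0.025 0 0 0 0.1"

```text
time_s: 10.1
tool_pos: [0.5391, 0.1004, 0.0317]
tool_rot: [180.0, 0.0, 0.0]
force: [0.3, 0.2, -2.0]
grip_width: 0.0177
grasp_force: 25.0
```

Request:
apply_moves --pt "0 0 0.01 0 0 0 0.1" --pt "0 0 0.01 0 0 0 0.1"

```text
time_s: 10.3
tool_pos: [0.5392, 0.1005, 0.0297]
tool_rot: [180.0, 0.0, 0.0]
force: [-0.2, 0.6, -1.5]
grip_width: 0.0176
grasp_force: 25.0
```

Request:
apply_moves --pt "0 0 0.01 0 0 0 0.1" --pt "0 0 0.01 0 0 0 0.1"

```text
time_s: 10.5
tool_pos: [0.5391, 0.1005, 0.0277]
tool_rot: [180.0, 0.0, 0.0]
force: [0.1, -0.8, -1.7]
grip_width: 0.0177
grasp_force: 25.0
```

Request:
apply_moves --pt "0 0 0.01 0 0 0 0.1" --pt "0 0 0.01 0 0 0 0.1"

```text
time_s: 10.7
tool_pos: [0.5397, 0.1006, 0.0267]
tool_rot: [180.0, -0.0, 0.0]
force: [-1.3, -0.8, 3.3]
grip_width: 0.0178
grasp_force: 25.0
```

Request:
apply_moves --pt "0 0 -0.01 0 0 0 0.1" --pt "0 0.025 -0.01 0 0 0 0.1" --pt "0 0.05 -0.01 0 0 0 0.1" --pt "0 0.075 -0.01 0 0 0 0.1" --pt "0 0.1 -0.01 0 0 0 0.1" --pt "0 0.125 -0.01 0 0 0 0.1" --pt "0 0.15 -0.01 0 0 0 0.1" --pt "0 0.175 -0.01 0 0 0 0.1" --pt "0 0.2 -0.01 0 0 0 0.1" --pt "0 0.225 -0.01 0 0 0 0.1" --pt "0 0.25 -0.01 0 0 0 0.1" --pt "0 0.275 -0.01 0 0 0 0.1" --pt "0 0.3 -0.01 0 0 0 0.1"

```text
time_s: 12.0
tool_pos: [0.5393, 0.0401, 0.0279]
tool_rot: [180.0, 0.0, 0.0]
force: [-0.3, -0.4, 0.0]
grip_width: 0.0181
grasp_force: 25.0
```

Request:
apply_moves --pt "0 0.025 0 0 0 0 0.1" --pt "0 0.05 0 0 0 0 0.1" --pt "0 0.075 0 0 0 0 0.1" --pt "0 0.1 0 0 0 0 0.1" --pt "0 0.125 0 0 0 0 0.1" --pt "0 0.15 0 0 0 0 0.1" --pt "0 0.175 0 0 0 0 0.1" --pt "0 0.2 0 0 0 0 0.1" --pt "0 0.225 0 0 0 0 0.1" --pt "0 0.25 0 0 0 0 0.1" --pt "0 0.275 0 0 0 0 0.1" --pt "0 0.3 0 0 0 0 0.1"

```text
time_s: 13.2
tool_pos: [0.5394, -0.0199, 0.0279]
tool_rot: [180.0, -0.0, 0.0]
force: [0.8, 1.1, -0.4]
grip_width: 0.0176
grasp_force: 25.0
```

Request:
apply_moves --pt "0 0.025 0 0 0 0 0.1" --pt "0 0.05 0 0 0 0 0.1" --pt "0 0.075 0 0 0 0 0.1" --pt "0 0.1 0 0 0 0 0.1" --pt "0 0.125 0 0 0 0 0.1" --pt "0 0.15 0 0 0 0 0.1" --pt "0 0.175 0 0 0 0 0.1" --pt "0 0.2 0 0 0 0 0.1" --pt "0 0.225 0 0 0 0 0.1" --pt "0 0.25 0 0 0 0 0.1"

```text
time_s: 14.2
tool_pos: [0.5394, -0.0699, 0.0279]
tool_rot: [180.0, 0.0, 0.0]
force: [0.4, -0.6, -1.3]
grip_width: 0.0178
grasp_force: 25.0
```

Request:
apply_moves --pt "0 0.025 0 0 0 0 0.1" --pt "0 0.05 0 0 0 0 0.1" --pt "0 0.075 0 0 0 0 0.1" --pt "0 0.1 0 0 0 0 0.1" --pt "0 0.125 0 0 0 0 0.1" --pt "0 0.15 0 0 0 0 0.1" --pt "0 0.175 0 0 0 0 0.1" --pt "0 0.2 0 0 0 0 0.1" --pt "0 0.22 0 0 0 0 0.1" --pt "0 0.22 0 0 0 0 0.1" --pt "0 0.22 0 0 0 0 0.1"

```text
time_s: 15.3
tool_pos: [0.5394, -0.1134, 0.0279]
tool_rot: [-180.0, 0.0, 0.0]
force: [0.5, -0.3, -1.3]
grip_width: 0.0175
grasp_force: 25.0
```

```bash
python3 - <<'E'
from h import *
o=env.get_obs(); print(o["tool_pos"],o["force"],o["time_s"])
im=viewer.read_camera("scene"); np.save("pics/push.npy",im)
for n in("scene",):
  for t in("chip1_center","chip2_center","chip3_center"):
    for d in masks_of(n,t)[:5]: print(t,d["location"],d["conf"],d["pixels"].sum(),pix2z(n,d["location"],.0035)-[.5398,.0559,0])
# bright pixels beyond/around the exit
g=im.astype(int).min(2); print(np.round(proj("scene",[[.507,-.17,0],[.573,-.17,0],[.507,-.22,0],[.573,-.22,0],[.54,-.104,.022]]),1).tolist())
print(g[196:232,258:306:1]//10)
E
```

```text
[ 0.53942913 -0.1134324   0.02791603] [ 0.46523817 -0.32480924 -1.27009019] 15.3
[[287.7, 234.6], [300.3, 226.8], [299.1, 239.8], [311.6, 231.6], [279.7, 218.9]]
[[21 19 17 ...  3  3  4]
 [21 20 20 ...  3  4  4]
 [23 22 22 ...  4  3  3]
 ...
 [11 11 11 ... 12 13 15]
 [12 11 10 ... 12 12 12]
 [12 12 12 ... 11 11 10]]
```

Request:
apply_moves --pt "0 0 -0.1 0 0 0 0.1" --pt "0 0 -0.2 0 0 0 0.1" --pt "0 0 -0.3 0 0 0 0.1" --pt "-0.05 0.2 -0.3 0 0 0.04 0.1" --pt "-0.1 0.4 -0.3 0 0 0.08 0.1" --pt "-0.14 0.6 -0.3 0 0 0.12 0.1" --pt "-0.177 0.8 -0.3 0 0 0.163 0.1" --pt "-0.177 1 -0.3 0 0 0.163 0.1" --pt "-0.177 1 -0.3 0 0 0.163 0.1" --pt "-0.177 1 -0.3 0 0 0.163 0.1"

```text
time_s: 16.5
tool_pos: [0.5038, -0.3142, 0.0877]
tool_rot: [-180.0, 0.0, -14.1]
force: [-0.2, 0.5, -0.3]
grip_width: 0.0181
grasp_force: 25.0
```

```bash
python3 go.py .504 -.33 .0075 -14; python3 - <<'E'
from h import *
import fit
for n in("top","scene"):
    im=viewer.read_camera(n); np.save(f"pics/after_{n}.npy",im)
    for t in("chip1_center","chip2_center","chip3_center"):
        for d in masks_of(n,t)[:4]: print(n,t,d["location"],round(d["conf"],2),d["pixels"].sum(),np.round(pix2z(n,d["location"],.0035)[:2]-[.5398,.0559],3))
im=np.load("pics/after_top.npy").astype(int).min(2)
# rectified stage-plan view of bed and exit area, 6mm cells
for z,ys in((.022,np.arange(.06,-.16,-.006)),(.0035,np.arange(-.16,-.24,-.004))):
    print(z)
    for X in np.arange(.036,-.04,-.006):
        uv=proj("top",[[.5398+X,.0559+y,z] for y in ys]).round().astype(int)
        print(" ".join("%3d"%im[v,u] for u,v in uv))
E
```

```text
[ 0.5038 -0.3142  0.0877] [-1.7997e+02  3.0000e-02 -1.4090e+01] [-0.2  0.5 -0.3] 16.5
shift [0.0204 0.0764 0.4007] turn [-0.0003  0.0003 -0.001 ]
0.022
159 146 125 106  99  92  87  90  70  69  70  64  88  88  87  89  84 100  90  91  83  70  66 120  98  94  87  87  81  66  66  58  62  70  83  64  64
143 145 144 145 148 149 144 141 147 153 140 146 151 152 137 137 135 140 140 145 142 141 146 147 149 149 149 149 155 158 156 153 157 158 157 161 160
151 145 151 147 154 151 148 149 151 149 142 143 151 144 145 143 142 150 145 149 146 142 151 149 149 147 152 152 151 152 152 151 153 154 153 157 162
149 140 139 145 150 142 143 143 144 140 140 142 151 143 143 140 146 149 145 145 147 143 144 151 149 148 150 156 158 151 154 154 153 154 155 155 161
148 147 146 148 148 146 140 143 143 149 138 144 138 145 146 143 145 146 154 149 148 146 148 143 150 153 147 159 157 149 151 150 154 154 154 155 158
154 155 146 147 145 140 144 145 146 146 146 138 141 141 136 143 148 143 144 144 152 146 151 152 150 150 154 152 152 147 148 153 157 154 151 158 159
147 146 142 152 147 138 146 145 144 140 151 147 143 144 145 
[... 1322 characters left out ...]
  81  84  34  39  42  47  50  60  57  52  43  46  54  58  40
179  82  75  78  77  71  91  42  49  49  49  49  57  49  50  54  50  55  58  46
165  84  78  49 167 172 106  96  59  50  53  51  49  48  48  62  56  54  46  52
 32  93  75  45 249 156 144 149  37  49  52  55  52  44  41  54  54  51  51  50
  0  98  70  27 125  74  83  85  41  55  47  52  42  46  46  46  35  38  45  45
 28  84  93 204  20  45  43  41  46  52  53  44  53  52  57  51  46  52  46  34
 35  77  39  35  46  56  50  55  49  51  46  51  49  58  46  43  50  44  48  38
 32  41  44  43  48  48  58  48  41  48  55  47  53  55  51  49  52  43  47  44
 43  30  45  47  45  50  58  52  52  54  52  58  52  53  47  56  54  50  43  42
```

Request:
apply_moves --pt "0.02 0.076 0.1 0 0 0 0.1" --pt "0.02 0.076 0.2 0 0 0 0.1" --pt "0.02 0.076 0.3 0 0 0 0.1" --pt "0.02 0.076 0.36 0 0 0 0.1" --pt "0.02 0.076 0.385 0 0 0 0.1" --pt "0.02 0.076 0.395 0 0 0 0.1" --pt "0.02 0.076 0.402 0 0 0 0.1" --pt "0.02 0.076 0.405 0 0 0 0.1" --pt "0.02 0.076 0.405 0 0 0 0.1"

```text
time_s: 17.8
tool_pos: [0.5049, -0.3295, 0.0076]
tool_rot: [180.0, -0.1, -14.0]
force: [0.7, -0.9, -1.1]
grip_width: 0.0182
grasp_force: 25.0
```

Request:
apply_moves --pt "0 0 0.005 0 0 0 0.1" --pt "0 0 0.007 0 0 0 0.1" --pt "0 0 0.007 0 0 0 0.1"

```text
time_s: 18.1
tool_pos: [0.5051, -0.3296, 0.0069]
tool_rot: [180.0, -0.1, -14.0]
force: [-0.5, 0.8, 4.6]
grip_width: 0.0178
grasp_force: 25.0
```

Request:
apply_moves --pt "0 0 0 0 0 0 0.575" --pt "0 0 0 0 0 0 0.575" --pt "0 0 0 0 0 0 0.575" --pt "0 0 0 0 0 0 0.575" --pt "0 0 0 0 0 0 0.575" --pt "0 0 -0.05 0 0 0 0.575" --pt "0 0 -0.2 0 0 0 0.575" --pt "0 0 -0.4 0 0 0 0.575" --pt "0 0 -0.5 0 0 0 0.575" --pt "-0.05 -0.2 -0.5 0 0 -0.04 0.65" --pt "-0.08 -0.4 -0.5 0 0 -0.08 0.65" --pt "-0.12 -0.6 -0.5 0 0 -0.12 0.65" --pt "-0.175 -0.8 -0.5 0 0 -0.163 0.65" --pt "-0.175 -1 -0.5 0 0 -0.163 0.65" --pt "-0.175 -1 -0.5 0 0 -0.163 0.65"

```text
time_s: 19.6
tool_pos: [0.5204, -0.1192, 0.1069]
tool_rot: [-179.9, -0.1, 0.6]
force: [0.3, 0.5, 0.6]
grip_width: 0.0564
grasp_force: 0.0
```

Request:
apply_moves --pt "0.03 -0.2 0 0 0 0 0.65" --pt "0.06 -0.4 0 0 0 0 0.65" --pt "0.102 -0.6 0 0 0 0 0.65" --pt "0.102 -0.8 0 0 0 0 0.65" --pt "0.102 -0.9 0 0 0 0 0.65" --pt "0.102 -0.9 0 0 0 0 0.65" --pt "0.102 -0.9 0 0 0 0 0.65"

```text
time_s: 20.3
tool_pos: [0.5393, 0.0522, 0.1059]
tool_rot: [179.9, -0.0, 0.0]
force: [-0.0, -1.1, -1.0]
grip_width: 0.0564
grasp_force: 0.0
```

```bash
python3 go.py .5398 .162 .10 0; python3 - <<'E'
from h import *
import sfit
im=viewer.read_camera("scene")[...,::-1]
hs=cv2.cvtColor(np.ascontiguousarray(im),cv2.COLOR_BGR2HSV)
m=((hs[...,0]>4)&(hs[...,0]<18)&(hs[...,1]>150)&(hs[...,2]>70)).astype(np.uint8)
ys,xs=np.nonzero(m[225:262,305:345]); print("scraper",xs.min()+305,xs.max()+305,ys.min()+225,ys.max()+225,len(xs))
# grip block: dark pixels near predicted
for v in(.0,.011,.02):
    B=[[.5398+a,.0559+.118-v+b,z] for a in(-.012,.012) for b in(-.011,.011) for z in(.055,.091)]
    q=proj("scene",B); print(v,q.min(0),q.max(0))
g=im[170:196,214:240].astype(int).min(2); print("\n".join(" ".join("%3d"%x for x in r) for r in g))
E
```

```text
[0.5393 0.0522 0.1059] [ 1.7993e+02 -3.0000e-02  4.0000e-02] [-0.  -1.1 -1. ] 20.3
shift [ 0.003  -0.549   0.0289] turn [ 0.0008 -0.0003  0.0005]
scraper 318 333 235 254 198
0.0 [221.03865596 178.19381519] [230.37989351 190.31027183]
0.011 [222.93014323 178.94035098] [232.28897764 191.11382478]
0.02 [224.48980458 179.55587385] [233.86295671 191.77636929]
128 123 122 120 120 121 116 120 114 123 134 122 107 120 141 156 164 163 161 165 167 160 147  93  40  26
127 125 123 121 122 120 119 118 117 127 148 147 147 146 153 163 162 158 165 163 163 163 143  93  42  26
128 125 122 122 119 119 119 119 118 130 146 160 160 163 164 166 163 161 158 161 163 160 147  99  47  18
129 130 124 122 121 116 118 116 120 137 153 161 159 161 165 166 162 164 165 160 164 161 148 101  53  29
133 129 122 119 118 118 119 118 122 137 155 162 163 160 167 163 164 164 160 161 159 159 150 121  78  55
128 127 124 121 120 117 116 114 124 140 154 163 164 163 164 161 165 164 163 160 164 160 163 141 115  98
128 126 122 121 118 115 118 114 122 148 157 162 163 162 162 161 161 158 161 160 166 163 163 158 145 143
125 123 121 119
[... 1260 characters left out ...]
 197 220 211 155  85  41  27  29  37  49  81 125 157 161 152 145 150 153 150
213 189 179 184 208 223 204 198 212 201 156 109  81  65  61  78  96 116 144 158 164 159 150 145 139 131
180 161 158 177 213 225 210 187 184 177 161 144 120 113 104 122 136 151 160 159 156 148 143 134 121 122
152 152 148 154 173 179 178 164 161 164 166 158 153 136 137 148 158 156 154 144 133 127 124 118 115 124
152 151 147 145 142 143 138 140 143 151 158 161 159 144 139 148 153 145 133 124 117 112 110 116 123 121
158 157 151 152 150 142 127 120 126 132 142 153 149 148 140 137 130 121 115 113 111 114 117 117 123 123
195 192 181 168 158 134 122 119 116 120 128 130 137 135 132 118 114 114 113 116 115 116 120 116 117 125
```

Request:
apply_moves --pt "0.003 -0.2 0 0 0 0 0.65" --pt "0.003 -0.4 0 0 0 0 0.65" --pt "0.003 -0.55 0 0 0 0 0.65" --pt "0.003 -0.55 0 0 0 0 0.65" --pt "0.003 -0.55 0.1 0 0 0 0.65" --pt "0.003 -0.55 0.2 0 0 0 0.65" --pt "0.003 -0.55 0.2 0 0 0 0.65"

```text
time_s: 21.05
tool_pos: [0.538, 0.1595, 0.0628]
tool_rot: [179.8, 0.3, -0.2]
force: [-0.3, -0.4, 0.2]
grip_width: 0.0562
grasp_force: 0.0
```

Request:
apply_moves --pt "0 0 0.04 0 0 0 0.65" --pt "0 0 0.08 0 0 0 0.65" --pt "0 0 0.12 0 0 0 0.65" --pt "0 0 0.15 0 0 0 0.65" --pt "0 0 0.15 0 0 0 0.65"

```text
time_s: 21.55
tool_pos: [0.5388, 0.1631, 0.0346]
tool_rot: [180.0, 0.1, 0.1]
force: [-0.3, 0.3, -0.3]
grip_width: 0.0564
grasp_force: 0.0
```

Request:
apply_moves --pt "0 0 0.015 0 0 0 0.65" --pt "0 0 0.02 0 0 0 0.65" --pt "0 0 0.02 0 0 0 0.65"

```text
time_s: 21.85
tool_pos: [0.5395, 0.1634, 0.0316]
tool_rot: [180.0, -0.0, 0.1]
force: [0.5, -0.7, -0.6]
grip_width: 0.0569
grasp_force: 0.0
```

Close on the grip block.

Request:
apply_moves --pt "0 0 0 0 0 0 0.15" --pt "0 0 0 0 0 0 0.15" --pt "0 0 0 0 0 0 0.15" --pt "0 0 0 0 0 0 0.15" --pt "0 0 0 0 0 0 0.15" --pt "0 0 0 0 0 0 0.15" --pt "0 0 0 0 0 0 0.15" --pt "0 0 0 0 0 0 0.15" --grip_force 30

```text
time_s: 22.65
tool_pos: [0.5395, 0.1635, 0.0316]
tool_rot: [-180.0, -0.0, 0.1]
force: [-0.0, 1.1, -0.4]
grip_width: 0.0215
grasp_force: 30.0
```

Request:
apply_moves --pt "0 0.02 0 0 0 0 0.15" --pt "0 0.04 0 0 0 0 0.15" --pt "0 0.06 0 0 0 0 0.15" --pt "0 0.08 0 0 0 0 0.15" --pt "0 0.1 0 0 0 0 0.15" --pt "0 0.12 0 0 0 0 0.15" --pt "0 0.14 0 0 0 0 0.15" --pt "0 0.16 0 0 0 0 0.15" --pt "0 0.18 0 0 0 0 0.15" --pt "0 0.2 0 0 0 0 0.15" --pt "0 0.22 0 0 0 0 0.15" --pt "0 0.24 0 0 0 0 0.15" --pt "0 0.24 0 0 0 0 0.15" --pt "0 0.24 0 0 0 0 0.15"

```text
time_s: 24.05
tool_pos: [0.5397, 0.1163, 0.0315]
tool_rot: [-179.9, -0.0, 0.1]
force: [0.8, 4.4, -1.7]
grip_width: 0.0218
grasp_force: 30.0
```

Request:
apply_moves --pt "0 0.01 0 0 0 0 0.15" --pt "0 0.015 0 0 0 0 0.15" --pt "0 0.015 0 0 0 0 0.15"

```text
time_s: 24.35
tool_pos: [0.5398, 0.1139, 0.0316]
tool_rot: [-179.9, -0.0, 0.1]
force: [1.5, 5.4, -2.2]
grip_width: 0.0219
grasp_force: 30.0
```

Request:
apply_moves --pt "0 0.01 0 0 0 0 0.15" --pt "0 0.015 0 0 0 0 0.15" --pt "0 0.015 0 0 0 0 0.15"

```text
time_s: 24.65
tool_pos: [0.5397, 0.1108, 0.0315]
tool_rot: [-179.9, -0.0, 0.1]
force: [1.3, 5.0, -1.6]
grip_width: 0.0218
grasp_force: 30.0
```

Request:
apply_moves --pt "0 0.01 0 0 0 0 0.15" --pt "0 0.015 0 0 0 0 0.15" --pt "0 0.015 0 0 0 0 0.15"

```text
time_s: 24.95
tool_pos: [0.5398, 0.108, 0.0316]
tool_rot: [-179.9, -0.0, 0.1]
force: [1.8, 5.5, -2.7]
grip_width: 0.0217
grasp_force: 30.0
```

Request:
apply_moves --pt "0 0.01 0 0 0 0 0.15" --pt "0 0.015 0 0 0 0 0.15" --pt "0 0.015 0 0 0 0 0.15"

```text
time_s: 25.25
tool_pos: [0.5398, 0.1049, 0.0316]
tool_rot: [-179.9, -0.0, 0.1]
force: [1.8, 5.1, -3.0]
grip_width: 0.0217
grasp_force: 30.0
```

Request:
apply_moves --pt "0 0.01 0 0 0 0 0.15" --pt "0 0.015 0 0 0 0 0.15" --pt "0 0.015 0 0 0 0 0.15"

```text
time_s: 25.55
tool_pos: [0.5398, 0.102, 0.0316]
tool_rot: [-179.9, -0.1, 0.1]
force: [1.6, 5.3, -2.0]
grip_width: 0.0222
grasp_force: 30.0
```

Request:
apply_moves --pt "0 0.01 0 0 0 0 0.15" --pt "0 0.015 0 0 0 0 0.15" --pt "0 0.015 0 0 0 0 0.15"

```text
time_s: 25.85
tool_pos: [0.5398, 0.0989, 0.0316]
tool_rot: [-179.9, -0.1, 0.1]
force: [1.6, 5.5, -3.1]
grip_width: 0.0219
grasp_force: 30.0
```

Request:
apply_moves --pt "0 0.01 0 0 0 0 0.15" --pt "0 0.015 0 0 0 0 0.15" --pt "0 0.015 0 0 0 0 0.15"

```text
time_s: 26.15
tool_pos: [0.5398, 0.0961, 0.0316]
tool_rot: [-179.9, -0.1, 0.1]
force: [2.5, 6.0, -2.6]
grip_width: 0.0219
grasp_force: 30.0
```

Request:
apply_moves --pt "0 0.01 0 0 0 0 0.15" --pt "0 0.015 0 0 0 0 0.15" --pt "0 0.015 0 0 0 0 0.15"

```text
time_s: 26.45
tool_pos: [0.5398, 0.0929, 0.0316]
tool_rot: [-179.9, -0.1, 0.1]
force: [2.0, 5.6, -3.6]
grip_width: 0.0215
grasp_force: 30.0
```

Request:
apply_moves --pt "0 0.01 0 0 0 0 0.15" --pt "0 0.015 0 0 0 0 0.15" --pt "0 0.015 0 0 0 0 0.15"

```text
time_s: 26.75
tool_pos: [0.5398, 0.0901, 0.0316]
tool_rot: [-179.9, -0.1, 0.1]
force: [2.8, 5.4, -3.1]
grip_width: 0.0221
grasp_force: 30.0
```

Request:
apply_moves --pt "0 0.01 0 0 0 0 0.15" --pt "0 0.015 0 0 0 0 0.15" --pt "0 0.015 0 0 0 0 0.15"

```text
time_s: 27.05
tool_pos: [0.5398, 0.0869, 0.0316]
tool_rot: [-179.9, -0.1, 0.1]
force: [1.8, 5.0, -2.6]
grip_width: 0.0218
grasp_force: 30.0
```

Request:
apply_moves --pt "0 0.01 0 0 0 0 0.15" --pt "0 0.015 0 0 0 0 0.15" --pt "0 0.015 0 0 0 0 0.15"

```text
time_s: 27.35
tool_pos: [0.5399, 0.0837, 0.0316]
tool_rot: [-179.9, -0.1, 0.1]
force: [1.7, 5.2, -2.6]
grip_width: 0.0218
grasp_force: 30.0
```

Request:
apply_moves --pt "0 0.01 0 0 0 0 0.15" --pt "0 0.015 0 0 0 0 0.15" --pt "0 0.015 0 0 0 0 0.15"

```text
time_s: 27.65
tool_pos: [0.5399, 0.0805, 0.0316]
tool_rot: [-179.9, -0.1, 0.1]
force: [0.7, 4.8, -1.9]
grip_width: 0.022
grasp_force: 30.0
```

Request:
apply_moves --pt "0 0.01 0 0 0 0 0.15" --pt "0 0.015 0 0 0 0 0.15" --pt "0 0.015 0 0 0 0 0.15"

```text
time_s: 27.95
tool_pos: [0.5399, 0.0748, 0.0315]
tool_rot: [179.9, -0.0, -0.0]
force: [1.6, -1.1, -0.8]
grip_width: 0.0216
grasp_force: 30.0
```

Request:
apply_moves --pt "0 0.01 0 0 0 0 0.15" --pt "0 0.015 0 0 0 0 0.15" --pt "0 0.015 0 0 0 0 0.15"

```text
time_s: 28.25
tool_pos: [0.5399, 0.0728, 0.0316]
tool_rot: [180.0, -0.0, 0.0]
force: [2.9, 0.4, -2.0]
grip_width: 0.0219
grasp_force: 30.0
```

```bash
python3 - <<'E'
from h import *
o=env.get_obs(); print(o["tool_pos"],o["force"])
for n in("scene","top"):
    viewer.read_camera(n)
    for d in boxes_of(n,"carriage")[:2]: print(n,d,pix2z(n,d["location"],.055)-[.5398,.0559,0])
E
```

```text
[0.53990787 0.07278203 0.03158332] [ 2.92821987  0.44622189 -1.96605605]
scene {'location': [247.3, 199.0], 'conf': 0.65} [-0.00968739 -0.01005559  0.055     ]
```

Request:
apply_moves --pt "0 0.005 0 0 0 0 0.15" --pt "0 0.005 0 0 0 0 0.15" --pt "0 0.005 0 0 0 0 0.15"

```text
time_s: 28.75
tool_pos: [0.5399, 0.0727, 0.0316]
tool_rot: [-180.0, -0.0, 0.1]
force: [4.9, 1.9, -4.0]
grip_width: 0.0217
grasp_force: 30.0
```

Request:
apply_moves --pt "0 0.005 0 0 0 0 0.15" --pt "0 0.005 0 0 0 0 0.15" --pt "0 0.005 0 0 0 0 0.15"

```text
time_s: 29.05
tool_pos: [0.5399, 0.0726, 0.0316]
tool_rot: [-179.9, -0.0, 0.1]
force: [4.5, 3.0, -3.7]
grip_width: 0.0218
grasp_force: 30.0
```

Request:
apply_moves --pt "0 0.005 0 0 0 0 0.15" --pt "0 0.005 0 0 0 0 0.15" --pt "0 0.005 0 0 0 0 0.15"

```text
time_s: 29.35
tool_pos: [0.5399, 0.0726, 0.0316]
tool_rot: [-179.9, -0.1, 0.1]
force: [5.2, 4.4, -5.2]
grip_width: 0.0221
grasp_force: 30.0
```

The force dropped, the carriage jumped forward, and it now sticks at y ≈ 0.0727 against rising push, so it is in the notch. I'll relieve the push and check from the other side.

Request:
apply_moves --pt "0 -0.01 0 0 0 0 0.15" --pt "0 -0.02 0 0 0 0 0.15" --pt "0 -0.02 0 0 0 0 0.15" --pt "0 -0.02 0 0 0 0 0.15"

```text
time_s: 29.75
tool_pos: [0.5398, 0.0728, 0.0316]
tool_rot: [179.9, -0.0, -0.0]
force: [4.8, -3.3, -3.2]
grip_width: 0.0215
grasp_force: 30.0
```

```bash
python3 - <<'E'
from h import *
o=env.get_obs(); print(o["tool_pos"],o["force"],o["grip_width"],o["time_s"])
viewer.read_camera("scene")
print([d["location"] for d in boxes_of("scene","scraper_center")],[d["location"] for d in boxes_of("scene","spool_center")],[d["location"] for d in boxes_of("scene","carriage")])
E
```

```text
[0.53984718 0.0727912  0.03155319] [ 4.83283021 -3.26262341 -3.24474811] 0.021545575564306148 29.75
[[420.3, 297.3], [325.7, 246.9]] [[313.0, 229.2]] [[246.1, 197.9]]
```

Request:
apply_moves --pt "0 0.009 0 0 0 0 0.15" --pt "0 0.009 0 0 0 0 0.15" --pt "0 0.009 0 0 0 0 0.15" --pt "0 0.009 0 0 0 0 0.15" --pt "0 0.009 0 0 0 0 0.15"

```text
time_s: 30.45
tool_pos: [0.5398, 0.0727, 0.0316]
tool_rot: [-180.0, -0.0, 0.1]
force: [5.9, 0.5, -4.5]
grip_width: 0.0217
grasp_force: 30.0
```

```bash
python3 -c "
from cell import env
print(env.sign_off())"
```

```text
the job is handed in; nothing more can be done
None
```

The job is handed in: the pictures and forces show all three offcuts off the stage, the scraper standing back on the mat, and the grip block held with the carriage in its notch at about 0.10 m travel, at 30 s of 72 s.

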